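Swing the slide over the beaker and dip it

ROBOT

A 7-joint arm with a two-finger parallel gripper is mounted at the origin on the work surface. World frame = base frame: x ahead of the robot, y to its left, z up, the work surface at z = 0. Lengths are in m, angles in rad, forces in N, time in s.
With the tool pointing down it reaches from about 0.425 to 0.875 m from the base axis. Payload 4.7 kg.
Tool frame: the origin (TCP) lies at the very end of the fingers, on their centre line; the grasp point (between the pads) lies 19 mm behind it; z points along the fingers, y is the direction in which the jaws open and shut (so a half turn about z gives the same grasp; the last joint's range is limited). The gripper opens to 85 mm and grips with 20 to 120 N. Pads are 22 mm wide; open, the fingers measure 114 mm over their backs; the gripper's body (76 mm by 85 mm) begins 54 mm behind the grasp point. The pads swing forward as they close: fully open they stand 13 mm farther back than shut.
Start: joints at [1.185, 0.321, -0.07, 1.45, 0.023, 1.371, -0.057], TCP at [0.253, -0.599, 0.231] pointing down, gripper open.
Joint ranges: [-2.86, 2.86], [-0.3, 2.09], [-1.38, 1.24], [0.06, 2.45], [-1.56, 4.7], [0.09, 2.05], [-2.69, 2.69]. Speed limits (rad/s): [2.57, 2.57, 3.14, 3.14, 3.14, 3.14, 3.14].

INTERFACE

Orientations are given as a unit quaternion [w, x, y, z].
In Python, from workcell import telemetry, read_camera, r gives the robot as it stands. The module is installed in compiled form; this text tells all that it offers.
- The arm moves only by the tool arm_command, never from a script. Its argument "rows" is a list that holds one entry, the list of rows, each a list of 4 numbers: the shift along the tool's x, y, z in m, then the turn about the tool's z in degrees. In form: [[[dx, dy, dz, roll], ...]]. A call has 1 to 20 rows; each row is the pose to reach, as a shift and turn from the pose measured when the call began, along the tool's axes at that moment; what a row does not reach only later rows make up. A row lasts 1/8 s, in which the tool goes at most 62.5 mm and 10.7 degrees, less where a joint would pass 70% of its speed; a pose out of reach is approached as far as the arm can. A call with a gripper value outside its range is refused whole. "fingers" is the opening, from 0 (shut) to 1 (fully open), set as the call begins (left out, the last holds). The fingers move at their own pace and stop on an object; the grip force is fixed at half the most. Time passes only in rows, so rows that repeat a pose let the fingers close. It gives the time, the measured TCP pose, the force and the opening at its end, in the units of the state.
- telemetry.state(): the state, without advancing time (a new reading comes with each control period).
- read_camera(name): name is "side" or "top"; returns a dict with "img" (384x512x3 uint8, red, green, blue), "camera_matrix" (3x3 intrinsics, pixels), "rvec" (rotation vector, rad) and "tvec" (3), from world to camera coordinates, as OpenCV has them. Camera axes: x right, y down, z forward; pixel columns grow to the right and rows downward; lengths in m; the calibration is good to about 2 mm. A picture is of the moment at which its call begins. There is no depth.
- r.sign_off(): hands the job in, once; it reports no verdict.
The state is a dict: "clock": time; "joints": joint angles; "dq": joint speeds; "tau": joint torques, N m; "position": TCP position; "tcp_rot": TCP orientation; "ft_force": force on the tool from outside, world axes, zero at the start; "torque": the same for the moment, N m; "finger_gap": finger opening in m.
Only numpy, scipy, OpenCV 4.12 (cv2) and the standard library are available. Lean on these libraries where they do the work, as an engineer would, in place of code of your own. Each camera call takes 0.05 s, during which the arm holds its last target.

TASK

With one fingertip, push the arm of the dipping stand round until the hanging microscope slide is over the middle of the open white beaker, then press the knob above the slide all the way down, so that the slide dips into the beaker and stays there. Keep the slide up until it is over the beaker; only push and press, pick nothing up, and leave the beaker and everything else on the bench standing where it is.

Things in the scene. Friction and masses are not known exactly. Their poses are not given: they have to be found in the camera images.
- pivot (a point): On the vertical turning axis of the fixed dipping stand, 155 mm above the bench. Grey foot of 58 mm radius, 20 mm column, aluminium hub of 34 mm diameter (top at 179 mm). A level steel bar of 12 mm diameter (149 to 161 mm above the bench) runs through the hub: one half is the bare push arm, the other ends in a 26 mm guide block carrying the slide.
- push_end (a point): Centre of the grey ball (22 mm diameter) at the bare end of the arm, 110 mm from the turning axis, 155 mm above the bench. Between the hub and this ball the bar is free to be pushed sideways with a finger. The slide hangs at exactly the opposite end.
- swing (a joint): Turn of the arm in rad, growing anticlockwise from above. Light friction (0.12 Nm, so 1.5 N at 85 mm); it stays where it is left. At 0 the slide's end points along the stand's own -x (roughly to the robot; the stand is turned by up to 0.3 rad either way). Stops at -4 and +4 rad: any heading can be reached.
- knob_top (a point): Centre of the flat top of the grey round knob (32 mm diameter, 10 mm thick) on the upright plunger, 120 mm from the turning axis, at the opposite end from the ball. The top is 214 mm above the bench with the plunger up, 174 mm when fully down. It is pressed straight down.
- plunger (a joint): How far the plunger is pressed, in m: 0 up, 0.040 fully down on a firm stop. It has 3 N of friction and no spring: it stays where it is left.
- slide_foot (a point): Middle of the lower edge of the microscope slide (26 mm wide along the arm, 3 mm thick) that hangs from the plunger straight below the knob: 84 mm above the bench with the plunger up, 44 mm when fully down.
- beaker_rim (a point): Centre of the mouth of the open white plastic beaker, 66 mm above the bench. Outer radius 37 mm at the rim, wall 3 mm. A loose beaker standing on the bench below the path of the slide, about 120 mm from the turning axis; the only open vessel there.
- beaker: The same beaker; origin at the centre of its underside.
- dropper: Amber glass dropper bottle, closed, 38 mm diameter, 70 mm tall, on the bench below the path of the slide; origin at the centre of its underside.
- flask: Small conical glass flask with a black stopper, 64 mm diameter at the foot, 69 mm tall, on the bench below the path of the slide; origin at the centre of its underside.
- wash_bottle: White wash bottle, 68 mm diameter, 195 mm tall with its bent spout that reaches 68 mm to its own -x; well to the left; origin at the centre of its underside.
- slide_box: Flat white plastic box, 100 x 80 x 38 mm, to the left; origin at the centre of its underside.
- petri_dish: Closed round dish, 94 mm diameter, 16 mm tall, to the right; origin at the centre of its underside.
- spirit_lamp: Squat glass spirit lamp with a cap, 76 mm diameter, 88 mm tall, to the right; origin at the centre of its underside.
- timer: Small black timer, 60 x 55 x 18 mm, lying flat between the stand and the robot; origin at the centre of its underside.
There are look-alikes about, which are no part of the job. What is shaped like the beaker but brown or green is not meant.

How it is judged:
By the outcome, as a careful person would: the job done as asked, in the order asked, and still so for the second after the job is handed in, with the robot touching nothing.
It also fails if it takes over 48 s, if anything falls off the work surface, if the arm or the gripper's body presses on something with over 40 N, if the wrist force passes 120 N, or if a joint passes its speed limit or range.

## Working session

There is one attempt and no reset: what is moved stays moved. The work goes in short steps, Python scripts to look and compute and a tool call to move; the robot and the scene stay as the last step left them, time stands still between calls to the robot, and variables do not carry over. Pictures are saved under pics/ and viewed, and the job is handed in when it is done.

Besides the shell and the picture viewer there is one more tool, called by a JSON object that holds its "api" and its "payload", one argument or row to a line. arm_command: Moves the arm, as the interface text tells. Its arguments: {"type":"object","properties":{"rows":{"type":"array"},"fingers":{"type":"number"}},"required":["rows"]}

```bash
mkdir -p pics
cat > h.py <<'E'
import numpy as np, cv2
from workcell import telemetry, read_camera, r
def cam(n):
    c=read_camera(n); K=np.array(c["camera_matrix"],float); rv=np.array(c["rvec"],float).ravel(); t=np.array(c["tvec"],float).ravel()
    return np.array(c["img"]),K,rv,t
def ray(K,rv,t,u,v):
    R=cv2.Rodrigues(rv)[0]; return -R.T@t, R.T@np.linalg.solve(K,[u,v,1.])
def onz(K,rv,t,u,v,z):
    o,d=ray(K,rv,t,u,v); return o+d*(z-o[2])/d[2]
def proj(K,rv,t,p):
    return cv2.projectPoints(np.array(p,float).reshape(-1,1,3),rv,t,K,None)[0].reshape(-1,2)
def save(n,im): cv2.imwrite(f"pics/{n}.png",im[:,:,::-1])
E
python3 - <<'E'
from h import *
for n in("top","side"):
    im,K,rv,t=cam(n); save(n+"0",im); np.savez(n+"0.npz",im=im,K=K,rv=rv,t=t); print(n,ray(K,rv,t,256,192))
print(telemetry.state())
E
```

```text
top (array([0.50660933, 0.01824236, 1.23396409]), array([ 0.06800967,  0.00185685, -0.99768889]))
side (array([0.36282637, 0.86090327, 0.87899315]), array([ 0.18364041, -0.7324002 , -0.65572316]))
{'clock': 0.1, 'joints': array([ 1.18513644,  0.32179297, -0.07007605,  1.4515484 ,  0.02261931,
        1.37081891, -0.05691344]), 'dq': array([-0.00135537, -0.00102549, -0.00113975, -0.00282294,  0.00072558,
       -0.00059894, -0.00048842]), 'tau': array([ 1.63166501e-04, -4.94878078e+01, -3.83974649e-01, -3.15208876e+01,
        1.29408404e-02,  7.43846846e-03, -4.57260990e-05]), 'position': array([ 0.25273336, -0.5983259 ,  0.23030649]), 'tcp_rot': array([-8.59479917e-04,  9.80089047e-01,  1.98556460e-01, -2.32897747e-04]), 'ft_force': array([-0.19684568,  0.57296603,  0.20404767]), 'torque': array([0.04868502, 0.00887862, 0.05078888]), 'finger_gap': 0.08547098709515545}
```

View pics/top0.png

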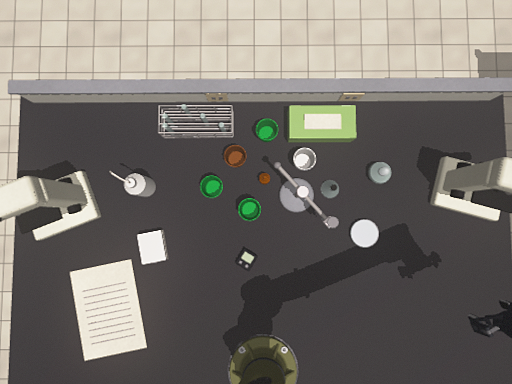

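View pics/side0.png

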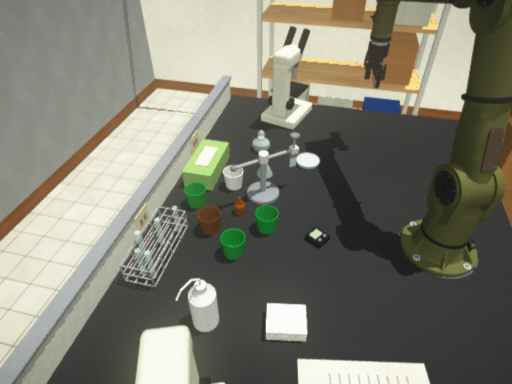

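The top view shows the stand hub at about (302,191), one arm end at (278,165) and the other, with the knob, at about (332,222). The white beaker is at (304,158). The look-alikes are brown at (235,156) and green at (212,187), (249,209) and (267,130). I'll enlarge this.

Run:
```python
import numpy as np,cv2
a=np.load("top0.npz")["im"][130:250,225:385]; b=np.load("side0.npz")["im"][110:230,190:350]
f=lambda x:cv2.resize(x,None,fx=5,fy=5,interpolation=cv2.INTER_CUBIC)[:,:,::-1]
cv2.imwrite("pics/c1.png",f(a));cv2.imwrite("pics/c2.png",f(b))
```

```text
(no output)
```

View pics/c1.png

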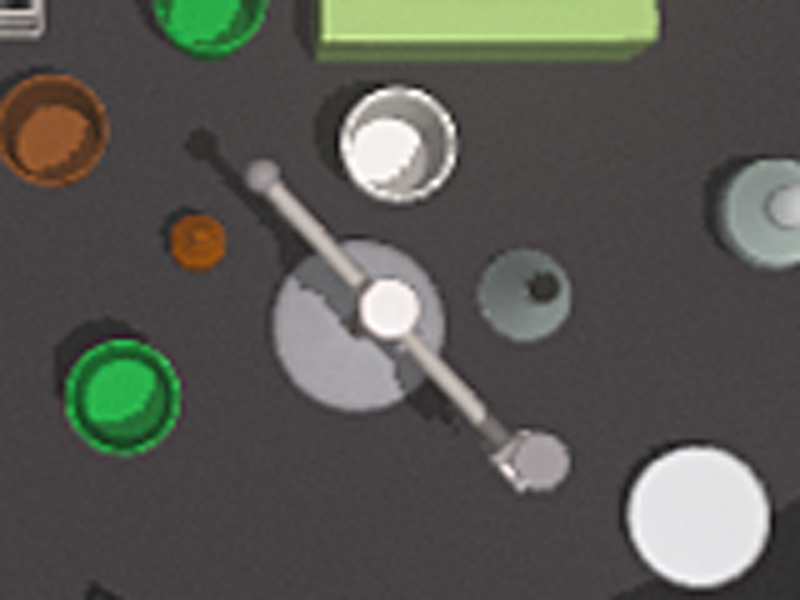

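View pics/c2.png

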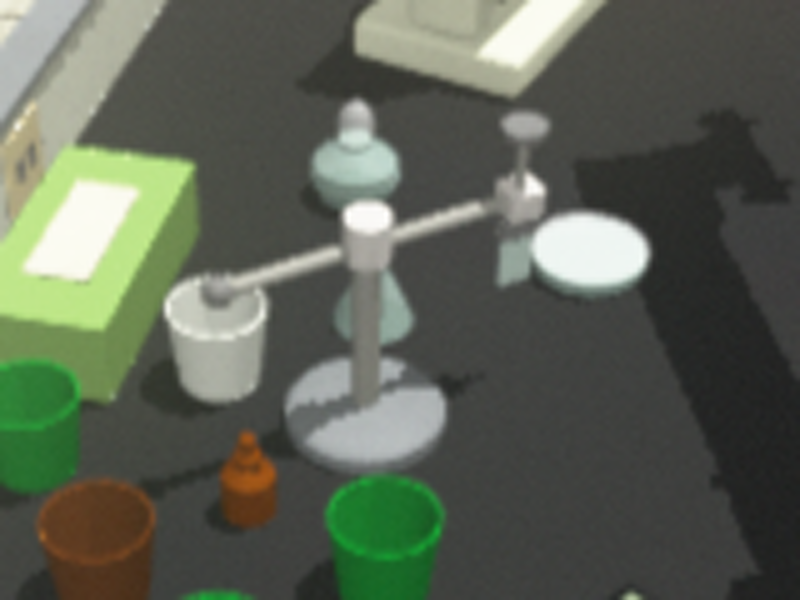

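The enlarged top crop confirms it: the white open beaker is at crop (399,144), about pixel (304.4,158.4). The ball is at crop (263,176), the hub top at (390,308) and the knob at (540,461). Next I'll turn these into positions.

```bash
cat > m.py <<'E'
from h import *
d=np.load("top0.npz");K,rv,t=d["K"],d["rv"],d["t"];s=np.load("side0.npz");S=(s["K"],s["rv"],s["t"])
g=lambda cx,cy,z:onz(K,rv,t,(cx+.5)/5-.5+225,(cy+.5)/5-.5+130,z)
gs=lambda cx,cy,z:onz(*S,(cx+.5)/5-.5+190,(cy+.5)/5-.5+110,z)
P=dict(ball=g(263,176,.155),hub=g(390,308,.179),knob=g(540,461,.214),rim=g(399,144,.066),flask_top=g(543,286,.069),dropper=g(199,240,.05),foot=g(359,325,.01),lime=g(640,40,.08))
Q=dict(ball=gs(217,289,.155),hub=gs(368,215,.179),knob=gs(526,125,.214),rim=gs(217,303,.066))
for k,v in P.items(): print(k,v.round(4),Q.get(k,np.zeros(3)).round(4))
im=d["im"].astype(int); hs=cv2.cvtColor(d["im"],cv2.COLOR_RGB2HSV)
m=((hs[...,1]<40)&(hs[...,2]>110)).astype(np.uint8); m2=np.zeros_like(m); m2[144:174,288:322]=m[144:174,288:322]
c=max(cv2.findContours(m2,0,2)[0],key=cv2.contourArea);print("beaker",cv2.minEnclosingCircle(c))
(u,v),rr=cv2.minEnclosingCircle(c);print(onz(K,rv,t,u,v,.066))
h=P["hub"][:2]
for k in("ball","knob","rim"):
    e=P[k][:2]-h;print(k,np.linalg.norm(e),np.degrees(np.arctan2(e[1],e[0])))
E
python3 m.py
```

```text
ball [ 0.6623 -0.0443  0.155 ] [ 0.6673 -0.0483  0.155 ]
hub [ 0.5802 -0.1169  0.179 ] [ 0.5834 -0.1193  0.179 ]
knob [ 0.4906 -0.196   0.214 ] [ 0.493  -0.1978  0.214 ]
rim [ 0.6958 -0.1388  0.066 ] [ 0.7    -0.1441  0.066 ]
flask_top [ 0.6016 -0.2307  0.069 ] [0. 0. 0.]
dropper [ 0.635  -0.0076  0.05  ] [0. 0. 0.]
foot [ 0.5804 -0.1172  0.01  ] [0. 0. 0.]
lime [ 0.7609 -0.2947  0.08  ] [0. 0. 0.]
beaker ((304.29998779296875, 158.5), 11.676582336425781)
[ 0.69547055 -0.13850892  0.066     ]
ball 0.10962686390354695 41.46850979919953
knob 0.11948804729404602 -138.58043286335385
rim 0.11770787584685155 -10.738443049105763
```

The measurements fit what they must be: ball at 109.6 mm, knob at 119.5 mm and beaker at 118 mm from the axis. The slide's heading is -138.6° and the beaker's about -11°. I'll turn the arm about +127.6° anticlockwise, pushing the ball side from its clockwise face. First I lift, shut the fingers and fly to a point beside the bar.

{"api": "arm_command", "payload": {
  "rows": [
    [[0, 0, -0.03, 0], [0, 0, -0.05, 0], [0.03, -0.015, -0.05, -2], [0.07, -0.036, -0.05, -4], [0.115, -0.06, -0.05, -6], [0.16, -0.084, -0.05, -8], [0.205, -0.107, -0.05, -10], [0.25, -0.13, -0.05, -12], [0.295, -0.154, -0.05, -14], [0.34, -0.178, -0.05, -16], [0.385, -0.201, -0.05, -18], [0.43, -0.225, -0.05, -18.6], [0.475, -0.248, -0.05, -18.6], [0.52, -0.272, -0.05, -18.6], [0.555, -0.29, -0.05, -18.6], [0.582, -0.304, -0.05, -18.6], [0.582, -0.304, -0.05, -18.6], [0.582, -0.304, -0.05, -18.6]]
  ],
  "fingers": 0
}}

```text
clock: 2.35
position: [0.6701, -0.0928, 0.2802]
tcp_rot: [-0.001, 0.935, 0.354, -0.001]
ft_force: [-0.0, -0.9, -0.4]
finger_gap: -0.0
```

```bash
cat > look.py <<'E'
from h import *
import sys
n=sys.argv[1]
a,K,rv,t=cam("top"); b,*S=cam("side")
np.savez("top_%s.npz"%n,im=a,K=K,rv=rv,t=t)
np.savez("side_%s.npz"%n,im=b,K=S[0],rv=S[1],t=S[2])
f=lambda x:cv2.resize(x,None,fx=3.3,fy=3.3,interpolation=cv2.INTER_CUBIC)
A=f(a[120:240,230:350]);B=f(b[100:220,200:320]); save(n,np.hstack([A,B]))
s=telemetry.state(); print(s["clock"],s["position"],s["tcp_rot"],s["ft_force"],s["finger_gap"],s["joints"].round(2))
E
python3 look.py a1
```

```text
2.45 [ 0.66998956 -0.09363964  0.28069162] [-4.83761337e-04  9.35508001e-01  3.53304793e-01 -5.19894993e-04] [ 0.02967168  0.59475819 -0.19045089] -0.00029968775028482253 [ 0.44  0.4  -0.47  1.28  0.18  1.5  -0.87]
```

View pics/a1.png

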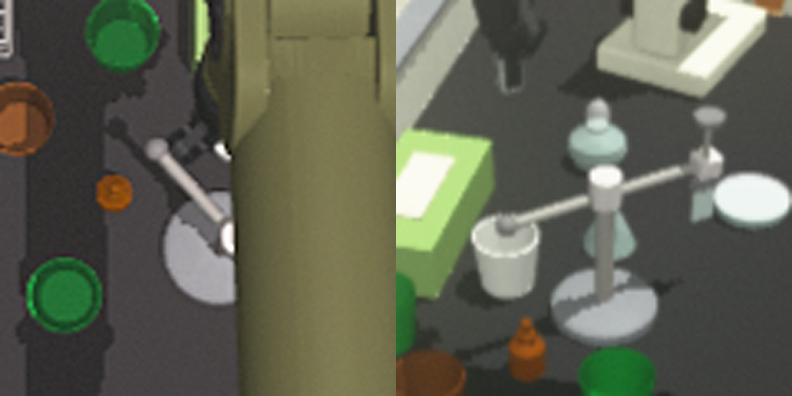

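The side view shows the fingers above and clear of the bar, with nothing moved. I'll descend beside the bar to z = 0.141.

{"api": "arm_command", "payload": {
  "rows": [
    [[0, 0, 0.03, 0], [0, 0, 0.065, 0], [0, 0, 0.1, 0], [0, 0, 0.125, 0], [0, 0, 0.14, 0], [0, 0, 0.14, 0], [0, 0, 0.14, 0]]
  ]
}}

```text
clock: 3.32
position: [0.6706, -0.0939, 0.1422]
tcp_rot: [0.0, 0.936, 0.353, 0.0]
ft_force: [-0.3, 0.6, 0.3]
finger_gap: -0.0
```

```bash
python3 look.py a2
python3 - <<'E'
import numpy as np
from h import *
s=telemetry.state();q=s["tcp_rot"];p=s["position"]
from scipy.spatial.transform import Rotation as R
Rm=R.from_quat(q[[1,2,3,0]]).as_matrix()
piv=np.array([.581,-.1175]);hx=np.degrees(np.arctan2(Rm[1,0],Rm[0,0]));print("hx",hx)
off=.0205
for th in [36,41.5,48,55,62,69,76,83,90,97,104,111,118,125,132,139,146,153,160,163,165,167,169]:
    a=np.radians(th);w=np.r_[piv+.085*np.array([np.cos(a),np.sin(a)])+off*np.array([np.sin(a),-np.cos(a)]),p[2]]
    print(th,w.round(3),(Rm.T@(w-p)).round(3)[:2],round(hx-th,1))
E
```

```text
3.425 [ 0.67066545 -0.09367124  0.14227377] [1.53190262e-04 9.35540700e-01 3.53218436e-01 5.58109532e-04] [0.15918471 0.38264963 0.6025954 ] -1.4256072189596395e-05 [ 0.44  0.47 -0.46  1.47  0.21  1.25 -0.89]
hx 41.368617249566604
36 [ 0.662 -0.084  0.142] [-0.    -0.013] 5.4
41.5 [ 0.658 -0.077  0.142] [ 0.002 -0.021] -0.1
48 [ 0.653 -0.068  0.142] [ 0.004 -0.031] -6.6
55 [ 0.647 -0.06   0.142] [ 0.004 -0.041] -13.6
62 [ 0.639 -0.052  0.142] [ 0.004 -0.052] -20.6
69 [ 0.631 -0.045  0.142] [ 0.002 -0.063] -27.6
76 [ 0.621 -0.04   0.142] [-0.001 -0.073] -34.6
83 [ 0.612 -0.036  0.142] [-0.006 -0.083] -41.6
90 [ 0.601 -0.032  0.142] [-0.011 -0.092] -48.6
97 [ 0.591 -0.031  0.142] [-0.018 -0.1  ] -55.6
104 [ 0.58  -0.03   0.142] [-0.026 -0.107] -62.6
111 [ 0.57  -0.031  0.142] [-0.034 -0.114] -69.6
118 [ 0.559 -0.033  0.142] [-0.043 -0.119] -76.6
125 [ 0.549 -0.036  0.142] [-0.053 -0.124] -83.6
132 [ 0.539 -0.041  0.142] [-0.063 -0.127] -90.6
139 [ 0.53  -0.046  0.142] [-0.074 -0.128] -97.6
146 [ 0.522 -0.053  0.142] [-0.085 -0.129] -104.6
153 [ 0.515 -0.061  0.142] [-0.095 -0.128] -111.6
160 [ 0.508 -0.069  0.142] [-0.106 -0.126] -118.6
163 [ 0.506 -0.073  0.142] [-0.11  -0.125] -121.6
165 [ 0.504 -0.076  0.142] [-0.113 -0.124] -123.6
167 [ 0.503 -0.078  0.142] [-0.116 -0.122] -125.6
169 [ 0.501 -0.081  0.142] [-0.119 -0.121] -127.6
```

View pics/a2.png

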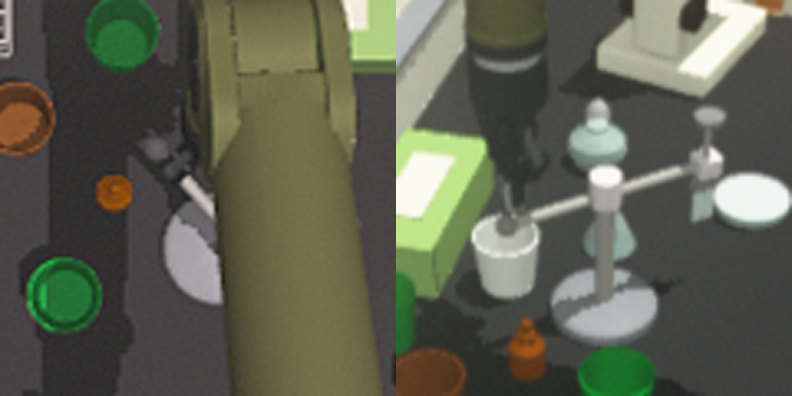

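The fingers stand just behind the bar, on its clockwise side. I'll push round, ending this stretch at about 139°.

{"api": "arm_command", "payload": {
  "rows": [
    [[0.001, -0.013, 0, 2], [0.002, -0.021, 0, 0], [0.004, -0.031, 0, -6.6], [0.004, -0.041, 0, -13.6], [0.004, -0.052, 0, -20.6], [0.002, -0.063, 0, -27.6], [-0.001, -0.073, 0, -34.6], [-0.006, -0.083, 0, -41.6], [-0.011, -0.092, 0, -48.6], [-0.018, -0.1, 0, -55.6], [-0.026, -0.107, 0, -62.6], [-0.034, -0.114, 0, -69.6], [-0.043, -0.119, 0, -76.6], [-0.053, -0.124, 0, -83.6], [-0.063, -0.127, 0, -90.6], [-0.069, -0.128, 0, -94], [-0.074, -0.128, 0, -97.6], [-0.074, -0.128, 0, -97.6]]
  ]
}}

```text
clock: 5.68
position: [0.5308, -0.0465, 0.1427]
tcp_rot: [0.001, 0.35, 0.937, 0.0]
ft_force: [0.3, 0.2, -0.4]
finger_gap: 0.0001
```

```bash
python3 look.py a3
```

```text
5.775 [ 0.53082962 -0.04651382  0.14248448] [9.70826895e-04 3.50502422e-01 9.36561310e-01 1.49197001e-04] [ 0.88430353  0.17193659 -0.3214376 ] 0.0002087073526516102 [ 0.75  0.21 -0.79  1.83  0.16  1.16  0.76]
```

View pics/a3.png

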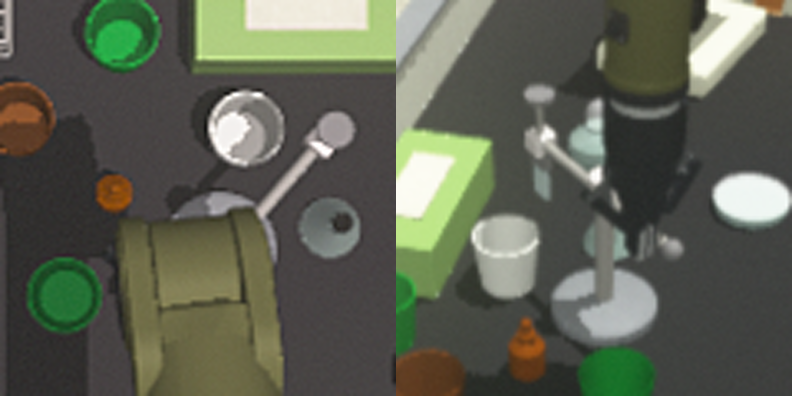

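The arm has turned. In the top view the knob is at about (331.5,158.7), clear of the flask and short of the beaker. I'll measure the heading and plan the rest.

```bash
cat > plan.py <<'E'
from h import *
from scipy.spatial.transform import Rotation as R
import sys
n,u,v=sys.argv[1],float(sys.argv[2]),float(sys.argv[3])
d=np.load("top_%s.npz"%n);k=onz(d["K"],d["rv"],d["t"],u,v,.214)
hub=np.array([.5802,-.1169]);e=k[:2]-hub;th=np.degrees(np.arctan2(e[1],e[0]));print("knob",k,np.linalg.norm(e),"ball heading",th+180)
s=telemetry.state();q=s["tcp_rot"];p=s["position"];Rm=R.from_quat(q[[1,2,3,0]]).as_matrix()
hx=np.degrees(np.arctan2(Rm[1,0],Rm[0,0]))
a=np.radians(th); 
rel=p[:2]-hub; print("finger radius, offset",rel@[-np.cos(a),-np.sin(a)],rel@[-np.sin(a),np.cos(a)],hx)
off=rel@[-np.sin(a),np.cos(a)]; r0=rel@[-np.cos(a),-np.sin(a)]
for dth in np.arange(2,32,2):
    c=np.radians(dth);w=np.r_[hub+np.array([[np.cos(c),-np.sin(c)],[np.sin(c),np.cos(c)]])@rel,p[2]]
    print(round(th+180+dth,1),(Rm.T@(w-p)).round(4)[:2],-dth)
E
python3 plan.py a3 331.5 158.7
```

```text
knob [ 0.67053308 -0.19648061  0.214     ] 0.12038745016913333 ball heading 138.6209607407113
finger radius, offset 0.08357310987284305 0.020178810901791414 138.96383511526557
140.6 [ 0.0007 -0.0029] -2
142.6 [ 0.0012 -0.0059] -4
144.6 [ 0.0017 -0.0088] -6
146.6 [ 0.0021 -0.0118] -8
148.6 [ 0.0023 -0.0148] -10
150.6 [ 0.0025 -0.0178] -12
152.6 [ 0.0025 -0.0208] -14
154.6 [ 0.0025 -0.0238] -16
156.6 [ 0.0023 -0.0268] -18
158.6 [ 0.002  -0.0298] -20
160.6 [ 0.0017 -0.0328] -22
162.6 [ 0.0012 -0.0357] -24
164.6 [ 0.0006 -0.0387] -26
166.6 [-0.0001 -0.0416] -28
168.6 [-0.0008 -0.0445] -30
```

{"api": "arm_command", "payload": {
  "rows": [
    [[0.0007, -0.003, 0, -2], [0.0015, -0.0075, 0, -5], [0.0022, -0.0133, 0, -9], [0.0025, -0.0193, 0, -13], [0.0024, -0.0253, 0, -17], [0.002, -0.03, 0, -20], [0.0013, -0.035, 0, -23.5], [0.0006, -0.0387, 0, -26], [0, -0.0416, 0, -28], [-0.0005, -0.0433, 0, -29], [-0.0008, -0.0445, 0, -30], [-0.0008, -0.0445, 0, -30], [-0.0008, -0.0445, 0, -30]]
  ]
}}

```text
clock: 7.4
position: [0.5023, -0.0806, 0.1425]
tcp_rot: [0.001, 0.096, 0.995, -0.0]
ft_force: [-0.0, 1.0, 0.7]
finger_gap: -0.0002
```

```bash
python3 look.py a4
```

```text
7.5 [ 0.50233183 -0.0805744   0.14251513] [ 1.06962208e-03  9.62273198e-02  9.95358803e-01 -1.09726252e-04] [-0.66186889  1.32072041  0.8658059 ] 0.0004557916276392968 [ 0.89  0.15 -0.83  1.89  0.13  1.15  1.39]
```

View pics/a4.png

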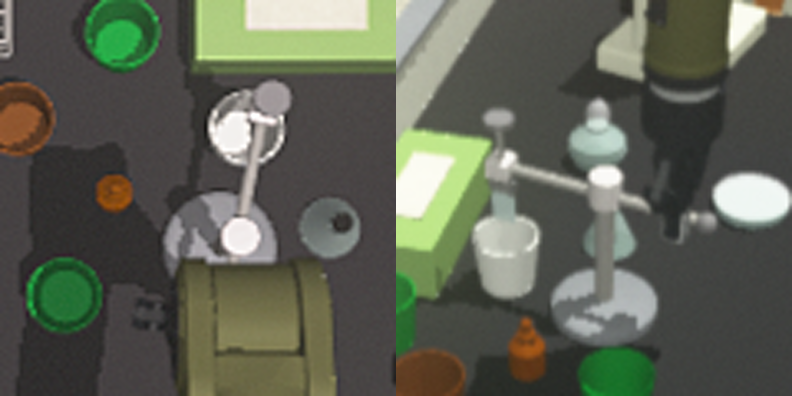

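```bash
python3 plan.py a4 311.8 149.3 | head -3
python3 - <<'E'
from h import *
d=np.load("side_a4.npz");S=d["K"],d["rv"],d["t"]
print("side knob",onz(*S,230.9,135.7,.214),"rim",onz(*S,233.1,170.2,.066))
b=d["im"][120:200,195:275]; a=np.load("top_a4.npz")["im"][135:205,280:340]
f=lambda x:cv2.resize(x,(400,400),interpolation=cv2.INTER_CUBIC)
save("c4",np.hstack([f(np.load("top_a4.npz")["im"][130:210,270:350]),f(b)]))
E
```

```text
knob [ 0.69804637 -0.14054605  0.214     ] 0.12019527112993116 ball heading 168.65417942430935
finger radius, offset 0.08349278487328472 0.020296687964720138 168.95606693735166
170.7 [ 0.0007 -0.0029] -2
side knob [ 0.6994358  -0.14057493  0.214     ] rim [ 0.69964526 -0.14415959  0.066     ]
```

View pics/c4.png

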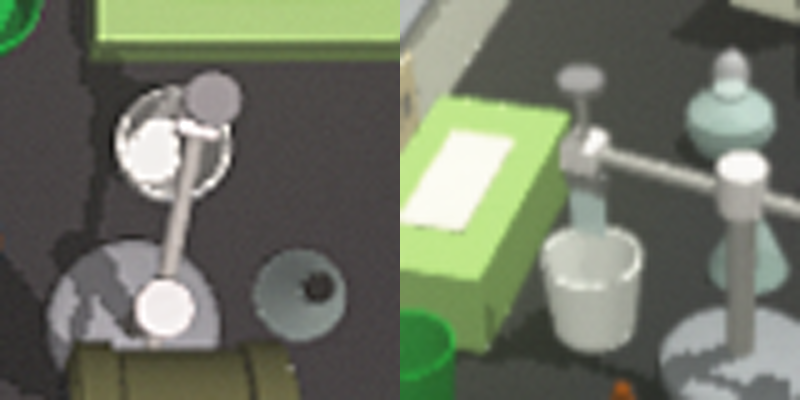

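Both views put the knob and slide within about 4 mm of the beaker's centre, with opposite signs: 3 mm to one side from the top, 3.5 mm to the other from the side. The slide is over the middle. I'll back off, rise and go above the knob.

{"api": "arm_command", "payload": {
  "rows": [
    [[0, 0.015, 0, 0], [0, 0.035, 0, 0], [0, 0.035, -0.04, 0], [0, 0.035, -0.08, 0], [0, 0.03, -0.115, 0], [-0.03, 0.025, -0.12, 0], [-0.07, 0.015, -0.12, 0], [-0.11, 0.0, -0.12, 0], [-0.15, -0.012, -0.12, 0], [-0.185, -0.02, -0.12, 0], [-0.2, -0.0215, -0.12, 0], [-0.204, -0.0215, -0.12, 0], [-0.204, -0.0215, -0.115, 0], [-0.204, -0.0215, -0.1, 0], [-0.204, -0.0215, -0.09, 0], [-0.204, -0.0215, -0.085, 0], [-0.204, -0.0215, -0.085, 0]]
  ]
}}

```text
clock: 9.62
position: [0.6979, -0.1409, 0.2274]
tcp_rot: [0.001, 0.096, 0.995, -0.0]
ft_force: [-0.1, 0.2, -0.4]
finger_gap: 0.0
```

```bash
python3 look.py a5
```

```text
9.725 [ 0.69837366 -0.14075047  0.22833501] [ 1.34859591e-03  9.62681323e-02  9.95354514e-01 -1.41995322e-04] [0.00406675 0.13852477 0.52015387] 0.00010913173575382644 [ 0.66  0.57 -0.78  1.26  0.39  1.47  1.31]
```

View pics/a5.png

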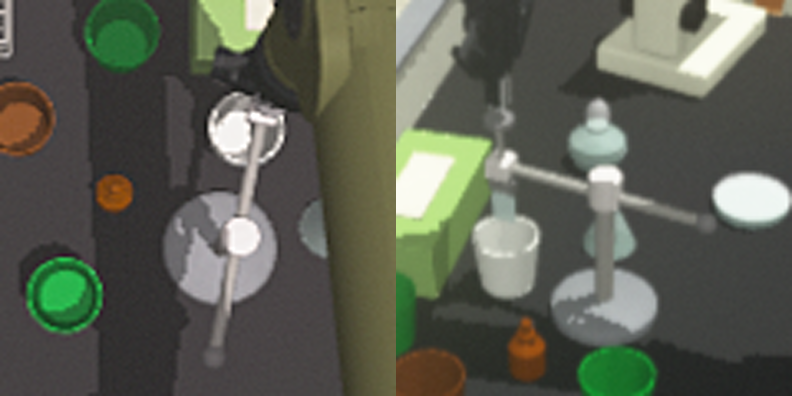

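The fingertips are right over the knob, the arm has not shifted and the slide is above the beaker's mouth. Now I press slowly.

{"api": "arm_command", "payload": {
  "rows": [
    [[0, 0, 0.008, 0], [0, 0, 0.013, 0], [0, 0, 0.018, 0], [0, 0, 0.023, 0], [0, 0, 0.028, 0], [0, 0, 0.033, 0], [0, 0, 0.038, 0], [0, 0, 0.043, 0], [0, 0, 0.047, 0], [0, 0, 0.05, 0], [0, 0, 0.052, 0], [0, 0, 0.052, 0]]
  ]
}}

```text
clock: 11.22
position: [0.6987, -0.1408, 0.176]
tcp_rot: [0.002, 0.096, 0.995, -0.0]
ft_force: [-0.2, 1.0, 0.4]
finger_gap: -0.0
```

{"api": "arm_command", "payload": {
  "rows": [
    [[0, 0, 0.001, 0], [0, 0, 0.002, 0], [0, 0, 0.003, 0], [0, 0, 0.003, 0]]
  ]
}}

```text
clock: 11.72
position: [0.6989, -0.1408, 0.1742]
tcp_rot: [0.002, 0.096, 0.995, -0.0]
ft_force: [-2.5, -0.2, 4.8]
finger_gap: -0.0
```

```bash
python3 look.py a6
```

```text
11.825 [ 0.69894068 -0.14080464  0.17415567] [ 2.04467595e-03  9.62919162e-02  9.95351014e-01 -2.14331205e-04] [-2.54253043  0.55019135  5.8408893 ] -0.00029575970493550443 [ 0.67  0.59 -0.77  1.33  0.41  1.37  1.29]
```

View pics/a6.png

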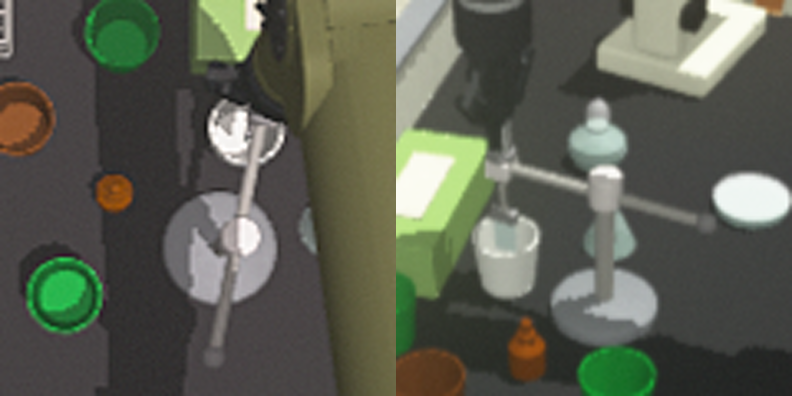

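The slide is in the beaker and the force is only starting to rise. I'll press a little more to be sure of the stop.

{"api": "arm_command", "payload": {
  "rows": [
    [[0, 0, 0.002, 0], [0, 0, 0.004, 0], [0, 0, 0.004, 0]]
  ]
}}

```text
clock: 12.2
position: [0.6991, -0.1406, 0.174]
tcp_rot: [0.003, 0.096, 0.995, -0.001]
ft_force: [-7.8, -0.3, 16.2]
finger_gap: -0.0001
```

The force is 16 N at z = 0.174 with no further travel, so the plunger is on its firm stop. I'll go straight up and retreat.

{"api": "arm_command", "payload": {
  "rows": [
    [[0, 0, -0.004, 0], [0, 0, -0.012, 0], [0, 0, -0.03, 0], [0, 0, -0.06, 0], [0, 0, -0.09, 0], [0, 0, -0.1, 0], [0.02, -0.02, -0.11, 0], [0.06, -0.06, -0.11, 0], [0.1, -0.1, -0.11, 0], [0.13, -0.15, -0.11, 0], [0.15, -0.2, -0.11, 0], [0.16, -0.23, -0.11, 0], [0.16, -0.23, -0.11, 0]]
  ]
}}

```text
clock: 13.82
position: [0.4949, -0.339, 0.2823]
tcp_rot: [0.002, 0.1, 0.995, -0.001]
ft_force: [0.3, 0.4, 0.0]
finger_gap: -0.0002
```

```bash
python3 look.py a7
python3 - <<'E'
from h import *
save("t7",np.load("top_a7.npz")["im"])
E
```

```text
13.925 [ 0.49753899 -0.33468478  0.28280817] [ 2.82682354e-03  9.62603596e-02  9.95352174e-01 -3.56951608e-05] [ 0.7897263   1.17484292 -0.2563359 ] 0.00028261629022164686 [ 1.18  0.27 -0.77  1.49  0.19  1.46  1.79]
```

View pics/a7.png

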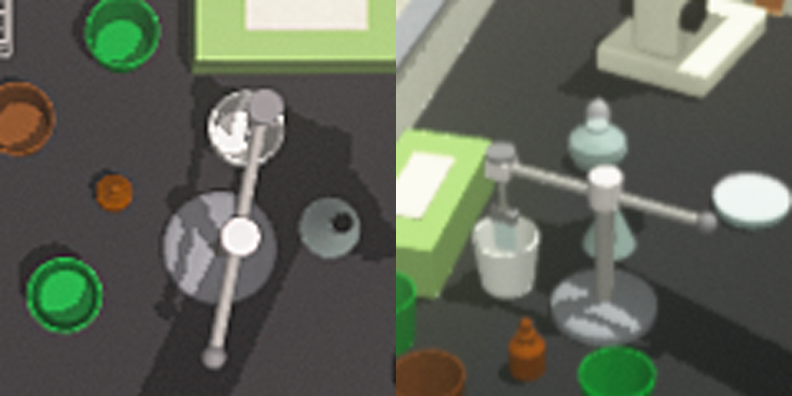

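View pics/t7.png

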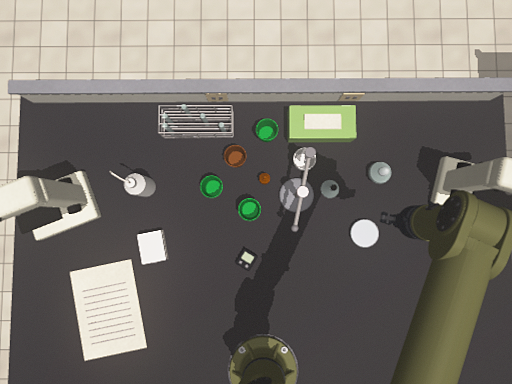

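The knob is fully down on the guide block and the slide sits in the white beaker. The beaker has not moved (304,158), and neither has anything else in view. The robot is clear.

Run:
```python
from h import *
print(r.sign_off())
```

```text
the job is handed in; nothing more can be done
None
```

The slide is hanging down inside the white beaker with the plunger fully pressed, and I've handed the job in. I pushed the bare end of the arm round about 127° anticlockwise with the shut fingertips, then pressed the knob straight down and backed the robot clear, all in about 14 s of the 48 s allowed.

- **Over the middle:** before pressing, the slide was within about 4 mm of the beaker's centre. The top and side cameras put it 3 to 4 mm off on opposite sides; they disagree by 3 to 5 mm in absolute position.
- **Fully down:** the fingertips stopped at 174 mm above the bench with 16 N on them and no further travel, so the plunger was on its stop.
- **Afterwards:** the last pictures, taken with the robot away, show the knob down and the slide in the beaker. The beaker, flask, dropper and the rest look unmoved.

No check failed.

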